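# Release the ratchet pusher of a stock lane

### The job

On the storeroom bench stand two stock lanes with ratchet pushers; the one holding the red cartons is to be refilled. Flip its red pawl lever over to the other side so that the ratchet lets go, then draw its pusher fully back to the end of its travel nearest you and let go, with the lever still flipped over. Leave the pusher and lever of the lane with the brown cartons as they are.

Things in the scene. Friction and masses are not known exactly. Their poses are not given: they have to be found in the camera images.
- red_knob (a point): Centre of the red ball (20 mm) on the pawl lever of the lane with red cartons. Lever: bar 10 x 8 mm, 65 mm from pivot to ball. Pivot: on the pusher, 35 mm above the bench, on the lane's centre line, 85 mm behind the yellow tab. It swings across the lane. Engaged it leans 30 degrees left (ball 91 to 97 mm up, 22 to 33 mm left of centre), its nose in the toothed strip along the lane's left edge.
- red_tab (a point): Top centre of the yellow grip tab of that lane's pusher, 110 mm above the bench; tab 10 mm thick (x), 40 wide (y), 40 high, on a black plate 10 x 64 mm. x: along the lane to its cartons (tops 56 mm up), away from the robot within 20 degrees; y: the lane's left; z up. Draw back along -x. Free before and behind down to 60 mm up, but for the lever 85 mm behind. Tray fixed to the bench, 380 x 110 mm.
- red_pusher (a joint): Travel of that pusher in m: 0 = fully back (end stop, towards the robot), growing towards the cartons, at most 0.135; starts 0.08 to 0.12. It drags with about 2 N and stays where it is left. With the pawl engaged it goes forward but locks backward within one 16 mm tooth.
- red_pawl (a joint): Angle of that pawl lever in rad: 0 to 0.17 = engaged, leaning left (0.17 if its nose rests on a tooth); 0.52 = upright, ball's top 110 mm up; 1.05 = flipped over, leaning 30 degrees right (-y of the tab), ratchet released. About 1 N on the ball, pushed to the right, moves it; past upright it falls over by its own weight and stays.
- kraft_knob (a point): Centre of the same ball on the pawl lever of the other, identical lane, which holds brown cardboard cartons: leave that lane alone.

How it is judged:
By the outcome, as a careful person would: the job done as asked, in the order asked, and still so for the second after the job is handed in, with the robot touching nothing.
It also fails if it takes over 42 s, if anything falls off the work surface, if the arm or the gripper's body presses on something with over 40 N, if the wrist force passes 120 N, or if a joint passes its speed limit or range.

### The arm

A 6-joint arm with a two-finger parallel gripper is mounted at the origin on the work surface. World frame = base frame: x ahead of the robot, y to its left, z up, the work surface at z = 0. Lengths are in m, angles in rad, forces in N, time in s.
With the tool pointing down it reaches from about 0.375 to 0.9 m from the base axis. Payload 3.1 kg.
Tool frame: the origin (TCP) lies at the very end of the fingers, on their centre line; the grasp point (between the pads) lies 19 mm behind it; z points along the fingers, y is the direction in which the jaws open and shut (so a half turn about z gives the same grasp; the last joint's range is limited). The gripper opens to 85 mm and grips with 20 to 120 N. Pads are 22 mm wide; open, the fingers measure 114 mm over their backs; the gripper's body (76 mm by 85 mm) begins 54 mm behind the grasp point. The pads swing forward as they close: fully open they stand 13 mm farther back than shut.
Start: joints at [-0.178, 0.527, 1.433, -0, 1.181, -0.178], TCP at [0.625, 0, 0.231] pointing down, gripper open.
Joint ranges: [-3.08, 3.08], [-0.75, 2.2], [0.22, 2.44], [-1.43, 4.57], [0, 2.65], [-2.85, 2.85]. Speed limits (rad/s): [2.79, 2.79, 3.14, 3.14, 3.14, 3.14].

### API

Orientations are given as a unit quaternion [x, y, z, w].
In Python, from station import manip gives the robot as it stands. The module is installed in compiled form; this text tells all that it offers.
- The arm moves only by the tool send_rows, never from a script. Its argument "commands" is a list of rows, each an object with "delta_pos": the shift along the world's x, y, z in cm, a list of three; "yaw": the turn about the world's z in rad. A call has 1 to 10 rows; each row shifts and turns the pose as measured when the row begins; what a row does not reach is not made up. A row lasts 1/8 s, in which the tool goes at most 62.5 mm and 10.7 degrees, less where a joint would pass 70% of its speed; a pose out of reach is approached as far as the arm can. A call is refused whole if a number of a shift passes 6.25 or a number of a turn 0.188, either way. A call with a gripper value outside its range is refused whole. "grip" is the closure, from -1 (fully open) to 1 (shut), set as the call begins (left out, the last holds). The fingers move at their own pace and stop on an object; "force" is the grip in N (left out, the last holds). Time passes only in rows, so rows that do not move let the fingers close. It gives the time, the measured TCP pose, the force and the opening at its end, in the units of the state.
- manip.sense(): the state, without advancing time (a new reading comes with each control period).
- manip.snapshot(name): name is "scene" or "side" or "wrist"; returns the picture (384x512x3 uint8, blue, green, red); there is no depth.
- manip.get_calibration(name): a dict with "fx", "fy", "cx", "cy" (pixels), "world_to_cam" (4x4, takes a point from world to camera coordinates); the wrist camera has in their place "mount" (4x4, takes a point from camera to tool coordinates, whose origin is the TCP and whose axes are the flange's). Camera axes: x right, y down, z forward; pixel columns grow to the right and rows downward; lengths in m; the calibration is good to about 2 mm. The wrist camera is an equidistant fisheye: a pixel r from the principal point sees the ray r / f radians off the axis. A picture is of the moment at which its call begins: read the wrist's pose just before it. get_calibration takes no time and is no camera call.
- manip.sign_off(): hands the job in, once; it reports no verdict.
The state is a dict: "t": time; "q": joint angles; "qd": joint speeds; "tau": joint torques, N m; "tcp_pos": TCP position; "tool_rot": TCP orientation; "force": force on the tool from outside, world axes, zero at the start; "ft_torque": the same for the moment, N m; "finger_gap": opening from 0.0 (shut) to 1.0 (fully open).
Only numpy, scipy, OpenCV 4.12 (cv2) and the standard library are available. Lean on these libraries where they do the work, as an engineer would, in place of code of your own. Each camera call takes 0.05 s, during which the arm holds its last target. There are 200 camera calls.

## Working session

There is one attempt and no reset: what is moved stays moved. The work goes in short steps, Python scripts to look and compute and a tool call to move; the robot and the scene stay as the last step left them, time stands still between calls to the robot, and variables do not carry over. Pictures are saved under pics/ and viewed, about 8 in all and at most 12, crops included, and the job is handed in when it is done.

Besides the shell and the picture viewer there is one more tool, called after "Request:" as name([rows], argument=value, ...), one row to a line, values as JSON. send_rows: Moves the arm, as the interface text tells. Its arguments: {"type":"object","properties":{"commands":{"type":"array","items":{"type":"object","properties":{"delta_pos":{"type":"array","items":{"type":"number"}},"yaw":{"type":"number"}}}},"grip":{"type":"number"},"force":{"type":"number"}},"required":["commands"]}

```bash
mkdir -p pics; python3 - <<'E'
from station import manip
import cv2,numpy as np
a=manip.snapshot("scene");b=manip.snapshot("side")
cv2.imwrite("pics/a.png",a);cv2.imwrite("pics/b.png",b)
for n in("scene","side"):
    c=manip.get_calibration(n);print(n,c["fx"],c["cx"],c["cy"],np.round(c["world_to_cam"],3).tolist())
s=manip.sense();print(s["t"],s["tcp_pos"],s["tool_rot"])
E
```

```text
scene 442.4318464225075 256.84610317096076 185.7994129223366 [[-0.786, 0.618, 0.003, 0.355], [0.422, 0.539, -0.729, -0.146], [-0.452, -0.572, -0.684, 1.054], [0.0, 0.0, 0.0, 1.0]]
side 499.23364919516507 244.92571330499047 191.52203924055522 [[0.71, -0.704, 0.018, -0.349], [-0.384, -0.408, -0.828, 0.275], [0.591, 0.581, -0.56, 0.598], [0.0, 0.0, 0.0, 1.0]]
0.1 [6.24339142e-01 1.44164759e-04 2.30404100e-01] [ 7.07108832e-01  7.07104010e-01 -5.77536057e-04 -8.27738051e-04]
```

View pics/a.png

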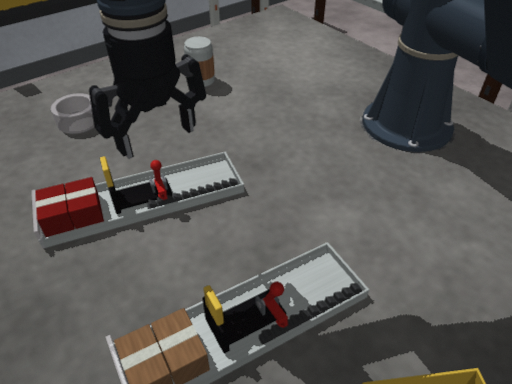

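View pics/b.png

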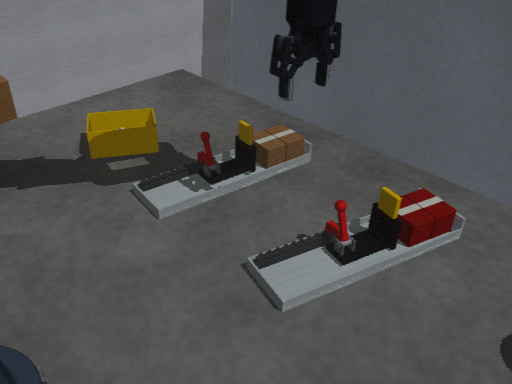

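The red lane is on the robot's right. The red ball is near (156,165) in the scene view and (341,205) in the side view; the tab top is near (106,160) and (391,190). I'll enlarge both.

```bash
python3 - <<'E'
import cv2,numpy as np
a=cv2.imread("pics/a.png")[140:250,20:250];b=cv2.imread("pics/b.png")[175:310,240:475]
a=cv2.resize(a,None,fx=3.4,fy=3.4,interpolation=3)[:290];b=cv2.resize(b,None,fx=3.4,fy=3.4,interpolation=3)
a=cv2.imread("pics/a.png")[145:245,30:130+120];b=cv2.imread("pics/b.png")[180:280,250:470]
cv2.imwrite("pics/c.png",np.vstack([cv2.resize(i,(660,300),interpolation=3) for i in(a,b)]))
E
```

```text
(no output)
```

View pics/c.png

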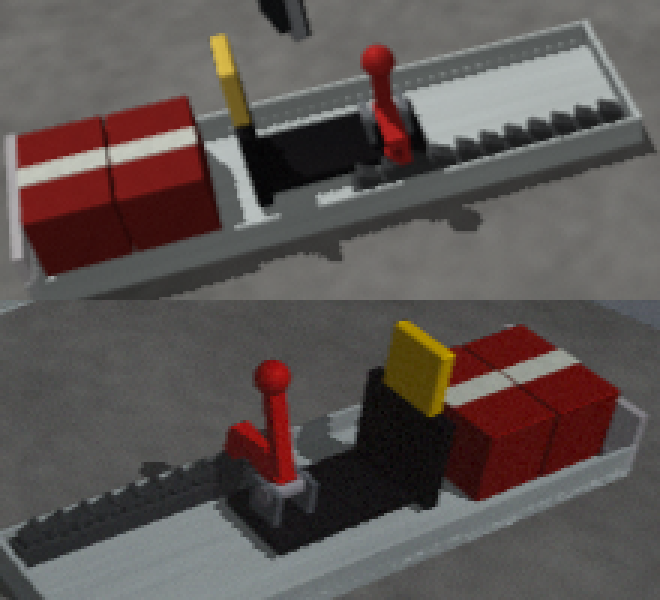

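```bash
cat > h.py <<'E'
from station import manip
import numpy as np
def ray(n,p):
    c=manip.get_calibration(n);M=np.array(c["world_to_cam"]);R=M[:3,:3]
    return -R.T@M[:3,3], R.T@np.array([(p[0]-c["cx"])/c["fx"],(p[1]-c["cy"])/c["fy"],1])
def atz(n,p,z):
    o,d=ray(n,p);return o+d*(z-o[2])/d[2]
def tri(ps):
    A=0;b=0
    for n,p in ps:
        o,d=ray(n,p);d/=np.linalg.norm(d);P=np.eye(3)-np.outer(d,d);A=A+P;b=b+P@o
    return np.linalg.solve(A,b)
def proj(n,X):
    c=manip.get_calibration(n);v=np.array(c["world_to_cam"])@np.r_[X,1];return np.array([c["cx"]+c["fx"]*v[0]/v[2],c["cy"]+c["fy"]*v[1]/v[2]])
E
python3 - <<'E'
from h import *
np.set_printoptions(precision=4,suppress=True)
k=tri([("scene",(155.8,164.5)),("side",(340.5,205.5))]);print("knob",k,proj("scene",k),proj("side",k))
t=atz("side",(391.3,192.4),.11);print("tab",t,proj("scene",t))
for n,p,q in(("side",(281,308),(465,235)),("scene",(245,187),(47,242))):
    P,Q=atz(n,p,0),atz(n,q,0);print(P,Q,np.degrees(np.arctan2(*(Q-P)[1::-1])),np.linalg.norm(Q-P))
a=np.arctan2(*(t-k)[1::-1])
for deg in(-4,-2,0,2,4,6,8,10,12,14):
    r=np.radians(deg);ex=np.array([np.cos(r),np.sin(r)]);d=(k-t)[:2];print(deg,d@ex,d@[-ex[1],ex[0]])
E
```

```text
knob [ 0.5837 -0.1268  0.096 ] [155.8953 164.5329] [340.604  205.4642]
tab [ 0.658  -0.1729  0.11  ] [104.4331 161.9392]
[ 0.4177 -0.1523  0.    ] [ 0.7926 -0.267   0.    ] -17.018996247436338 0.3920292831195162
[ 0.4327 -0.063   0.    ] [ 0.7969 -0.1664  0.    ] -15.849944930913361 0.3785594934783577
-4 -0.0773523182774368 0.040831088298962946
-2 -0.0758802129036827 0.04350577207984452
0 -0.07431565917895622 0.04612745077899724
2 -0.07266056327096991 0.04869293028476485
4 -0.0709169416591397 0.051199084955551394
6 -0.06908691867781525 0.05364286142793405
8 -0.0671727239281059 0.05602128233671613
10 -0.06517668956145505 0.05833144994238793
12 -0.06310124743827296 0.06057054966157599
14 -0.060948926165089366 0.06273585349617934
```

The lane yaw comes out at about -16.4°, and the tab–knob offset matches the description (84 mm behind, 23 mm left). I'll shut the gripper, align with the lane and go to the left of the ball.

Request:
send_rows([
  {"delta_pos": [-1,-3,-2],"yaw": -0.143},
  {"delta_pos": [-1,-3,-2],"yaw": -0.143},
  {"delta_pos": [-1,-3,-2],"yaw": 0},
  {"delta_pos": [0,0,0],"yaw": 0},
  {"delta_pos": [0,0,0],"yaw": 0},
], grip=1, force=40)

```text
t: 0.72
tcp_pos: [0.5931, -0.0907, 0.1676]
tool_rot: [0.803, 0.596, -0.001, -0.002]
force: [0.3, 0.4, -0.1]
finger_gap: 0.001
```

Request:
send_rows([
  {"delta_pos": [0,0.1,-3],"yaw": 0},
  {"delta_pos": [0,0,-3],"yaw": 0},
  {"delta_pos": [0.1,0,-2.4],"yaw": 0},
  {"delta_pos": [0,0,0],"yaw": 0},
])

```text
t: 1.23
tcp_pos: [0.5983, -0.0863, 0.0853]
tool_rot: [0.802, 0.598, 0.002, 0.002]
force: [0.3, 0.1, 0.5]
finger_gap: -0.0
```

```bash
python3 - <<'E'
from station import manip
import cv2,numpy as np
a=manip.snapshot("scene");b=manip.snapshot("side")
cv2.imwrite("pics/d.png",np.vstack([cv2.resize(i,(660,300),interpolation=3) for i in(a[115:215,30:250],b[150:250,250:470])]))
s=manip.sense();print(s["t"],s["tcp_pos"],s["force"])
E
```

```text
1.325 [ 0.59974769 -0.08703699  0.08720443] [ 0.10579428 -0.78972905  0.63918283]
```

View pics/d.png

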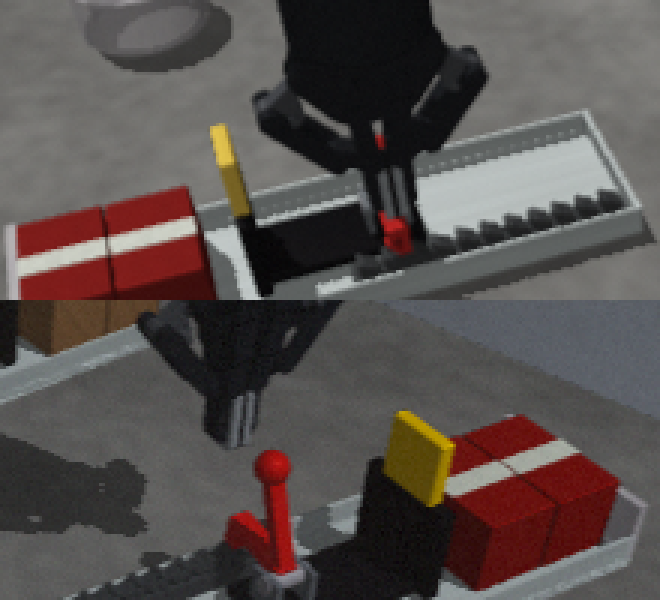

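The shut fingers stand left of the red ball with clearance (the side-view crop shows a gap). I'll sweep right across the lane.

Request:
send_rows([
  {"delta_pos": [-0.5,-1.4,-0.2],"yaw": 0},
  {"delta_pos": [-0.4,-1.4,-0.1],"yaw": 0},
  {"delta_pos": [-0.4,-1.4,0],"yaw": 0},
  {"delta_pos": [-0.4,-1.4,0],"yaw": 0},
  {"delta_pos": [-0.3,-0.8,0],"yaw": 0},
  {"delta_pos": [0,0,0],"yaw": 0},
])

```text
t: 2.08
tcp_pos: [0.5802, -0.1577, 0.0879]
tool_rot: [0.802, 0.597, 0.005, 0.007]
force: [0.2, -0.5, 0.0]
finger_gap: 0.0
```

```bash
python3 - <<'E'
from station import manip
import cv2,numpy as np
a=manip.snapshot("scene");b=manip.snapshot("side")
cv2.imwrite("pics/e.png",np.vstack([cv2.resize(i,(660,300),interpolation=3) for i in(a[115:215,30:250],b[180:280,250:470])]))
s=manip.sense();print(s["t"],s["tcp_pos"],s["force"])
E
```

```text
2.175 [ 0.58035702 -0.15680171  0.08786953] [-0.59279173 -0.36323031 -0.38701119]
```

View pics/e.png

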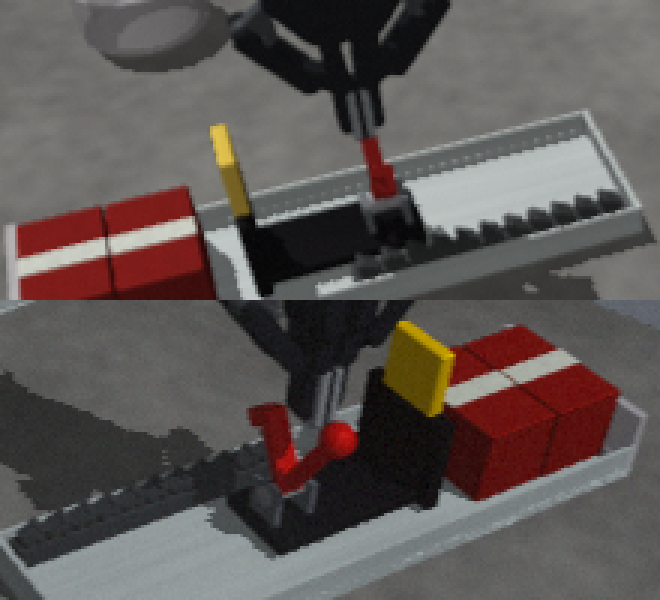

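The lever is over to the right: in the side view the ball has dropped towards (362,226), and the nose is out of the strip. Next I rise, move over the tab and half open.

Request:
send_rows([
  {"delta_pos": [0,0.2,3],"yaw": 0},
  {"delta_pos": [0,0,3],"yaw": 0},
  {"delta_pos": [2.6,-0.6,0.5],"yaw": 0},
  {"delta_pos": [2.6,-0.6,0],"yaw": 0},
  {"delta_pos": [2.4,-0.6,0],"yaw": 0},
  {"delta_pos": [0,0,0],"yaw": 0},
  {"delta_pos": [0,0,0],"yaw": 0},
])

```text
t: 3.05
tcp_pos: [0.6565, -0.167, 0.1538]
tool_rot: [0.8, 0.6, 0.004, 0.004]
force: [0.1, -0.1, 0.4]
finger_gap: 0.0
```

Request:
send_rows([
  {"delta_pos": [0,0,0],"yaw": 0},
  {"delta_pos": [0,0,0],"yaw": 0},
  {"delta_pos": [0,0,0],"yaw": 0},
  {"delta_pos": [0,0,0],"yaw": 0},
  {"delta_pos": [0,0,0],"yaw": 0},
], grip=0)

```text
t: 3.68
tcp_pos: [0.6538, -0.166, 0.1536]
tool_rot: [0.8, 0.6, 0.003, 0.002]
force: [-0.4, 0.4, -0.1]
finger_gap: 0.5
```

Request:
send_rows([
  {"delta_pos": [0.3,-0.6,-1],"yaw": 0},
  {"delta_pos": [0,0,-2],"yaw": 0},
  {"delta_pos": [0,0,-2],"yaw": 0},
  {"delta_pos": [0,0,-2],"yaw": 0},
  {"delta_pos": [0,0,-0.8],"yaw": 0},
  {"delta_pos": [0,0,0],"yaw": 0},
])

```text
t: 4.42
tcp_pos: [0.6577, -0.1745, 0.0709]
tool_rot: [0.8, 0.6, 0.003, 0.003]
force: [-0.0, -0.1, 0.5]
finger_gap: 0.497
```

```bash
python3 - <<'E'
from station import manip
import cv2,numpy as np
a=manip.snapshot("scene");b=manip.snapshot("side")
cv2.imwrite("pics/f.png",np.vstack([cv2.resize(i,(660,300),interpolation=3) for i in(a[115:215,30:250],b[165:265,250:470])]))
s=manip.sense();print(s["t"],s["tcp_pos"],s["force"])
E
```

```text
4.525 [ 0.65823268 -0.1746426   0.0719822 ] [0.39262884 0.14859455 0.59691107]
```

View pics/f.png

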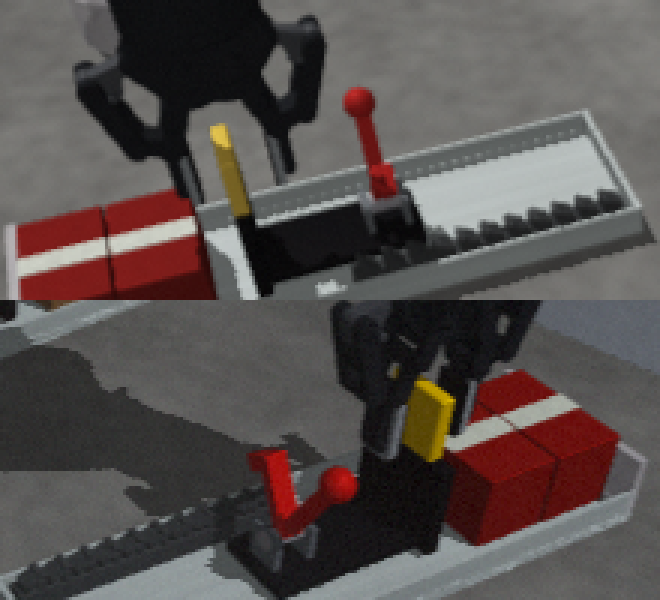

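The open fingers straddle the yellow tab, one ahead and one behind, and the lever is still flipped with its ball clear of the gripper. Closing gently.

Request:
send_rows([
  {"delta_pos": [0,0,0.2],"yaw": 0},
  {"delta_pos": [0,0,0],"yaw": 0},
  {"delta_pos": [0,0,0],"yaw": 0},
  {"delta_pos": [0,0,0],"yaw": 0},
  {"delta_pos": [0,0,0],"yaw": 0},
], grip=1, force=30)

```text
t: 5.15
tcp_pos: [0.6592, -0.175, 0.0759]
tool_rot: [0.8, 0.6, 0.004, 0.005]
force: [1.5, -0.6, -0.9]
finger_gap: 0.114
```

Gripped: a gap of 0.114 is about 10 mm, the tab's thickness. Drawing back along the lane.

Request:
send_rows([
  {"delta_pos": [-0.96,0.28,0],"yaw": 0},
  {"delta_pos": [-0.96,0.28,0],"yaw": 0},
  {"delta_pos": [-0.96,0.28,0],"yaw": 0},
  {"delta_pos": [-0.96,0.28,0],"yaw": 0},
  {"delta_pos": [-0.96,0.28,0],"yaw": 0},
  {"delta_pos": [-0.96,0.28,0],"yaw": 0},
])

```text
t: 5.9
tcp_pos: [0.5975, -0.1574, 0.0759]
tool_rot: [0.8, 0.6, 0.004, 0.005]
force: [2.4, -2.0, -3.9]
finger_gap: 0.112
```

Request:
send_rows([
  {"delta_pos": [-0.6,0.18,0],"yaw": 0},
  {"delta_pos": [-0.6,0.18,0],"yaw": 0},
  {"delta_pos": [-0.6,0.18,0],"yaw": 0},
])

```text
t: 6.28
tcp_pos: [0.578, -0.1518, 0.0759]
tool_rot: [0.8, 0.6, 0.004, 0.005]
force: [2.1, -2.2, -4.1]
finger_gap: 0.114
```

Request:
send_rows([
  {"delta_pos": [-0.5,0.15,0],"yaw": 0},
  {"delta_pos": [-0.5,0.15,0],"yaw": 0},
])

```text
t: 6.52
tcp_pos: [0.5675, -0.1488, 0.0759]
tool_rot: [0.8, 0.6, 0.004, 0.005]
force: [1.5, -1.4, -2.8]
finger_gap: 0.114
```

Request:
send_rows([
  {"delta_pos": [-0.5,0.15,0],"yaw": 0},
  {"delta_pos": [-0.5,0.15,0],"yaw": 0},
])

```text
t: 6.78
tcp_pos: [0.5569, -0.1458, 0.0759]
tool_rot: [0.8, 0.6, 0.004, 0.005]
force: [1.5, -1.9, -3.5]
finger_gap: 0.112
```

Request:
send_rows([
  {"delta_pos": [-0.4,0.12,0],"yaw": 0},
  {"delta_pos": [-0.4,0.12,0],"yaw": 0},
])

```text
t: 7.02
tcp_pos: [0.5485, -0.1434, 0.0759]
tool_rot: [0.8, 0.6, 0.004, 0.005]
force: [9.6, -3.9, -6.7]
finger_gap: 0.118
```

Request:
send_rows([
  {"delta_pos": [-0.3,0.09,0],"yaw": 0},
  {"delta_pos": [-0.2,0.06,0],"yaw": 0},
])

```text
t: 7.28
tcp_pos: [0.5488, -0.1435, 0.076]
tool_rot: [0.8, 0.6, 0.008, 0.011]
force: [6.3, -2.2, -6.2]
finger_gap: 0.117
```

Request:
send_rows([
  {"delta_pos": [-0.8,0.23,0],"yaw": 0},
  {"delta_pos": [-0.8,0.23,0],"yaw": 0},
])

```text
t: 7.52
tcp_pos: [0.5492, -0.1437, 0.0762]
tool_rot: [0.801, 0.598, 0.019, 0.025]
force: [23.1, -2.6, -20.8]
finger_gap: 0.115
```

```bash
python3 - <<'E'
from station import manip
import cv2,numpy as np
a=manip.snapshot("scene");b=manip.snapshot("side")
cv2.imwrite("pics/g.png",np.vstack([cv2.resize(i,(660,300),interpolation=3) for i in(a[115:215,60:280],b[200:300,225:445])]))
s=manip.sense();print(s["t"],s["tcp_pos"],s["force"])
E
```

```text
7.625 [ 0.54918494 -0.1437297   0.07619094] [ 23.13167784  -2.48351137 -19.00933754]
```

View pics/g.png

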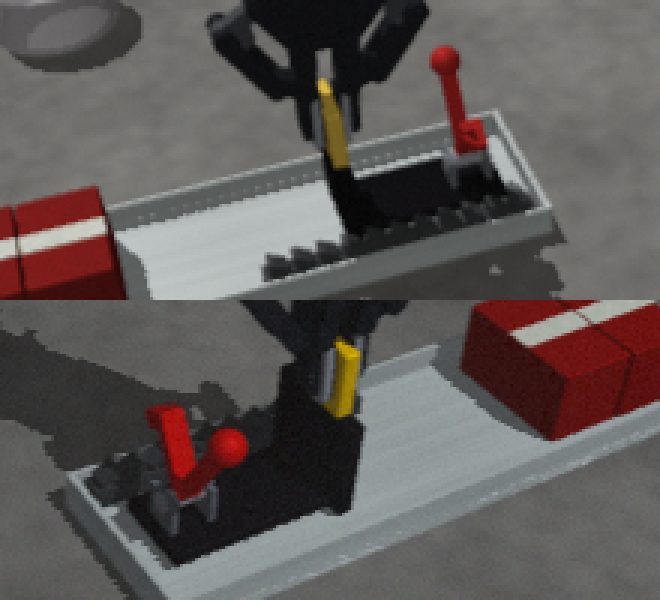

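The pusher is hard against its end stop: 23 N with no movement after about 114 mm of travel, lever still flipped. I'll take the load off, open and rise.

Request:
send_rows([
  {"delta_pos": [0,0,0],"yaw": 0},
  {"delta_pos": [0,0,0],"yaw": 0},
])

```text
t: 7.88
tcp_pos: [0.5494, -0.1437, 0.0761]
tool_rot: [0.801, 0.598, 0.017, 0.024]
force: [4.5, -3.5, -1.8]
finger_gap: 0.114
```

Request:
send_rows([
  {"delta_pos": [0,0,0],"yaw": 0},
  {"delta_pos": [0,0,0],"yaw": 0},
  {"delta_pos": [0,0,0],"yaw": 0},
  {"delta_pos": [0,0,0],"yaw": 0},
], grip=0)

```text
t: 8.38
tcp_pos: [0.5496, -0.1429, 0.0772]
tool_rot: [0.801, 0.598, 0.019, 0.025]
force: [0.7, 0.5, 0.2]
finger_gap: 0.5
```

Request:
send_rows([
  {"delta_pos": [0,0,1.5],"yaw": 0},
  {"delta_pos": [0,0,2.5],"yaw": 0},
  {"delta_pos": [0,0,3],"yaw": 0},
  {"delta_pos": [0,0,4],"yaw": 0},
  {"delta_pos": [0,0,4],"yaw": 0},
  {"delta_pos": [0,0,0],"yaw": 0},
  {"delta_pos": [0,0,0],"yaw": 0},
])

```text
t: 9.25
tcp_pos: [0.5491, -0.1425, 0.2372]
tool_rot: [0.801, 0.597, 0.02, 0.027]
force: [0.2, 0.9, 0.1]
finger_gap: 0.498
```

```bash
python3 - <<'E'
from h import *
import cv2
a=manip.snapshot("scene");b=manip.snapshot("side")
cv2.imwrite("pics/i.png",np.vstack([cv2.resize(i,(660,300),interpolation=3) for i in(a[115:215,60:280],b[200:300,225:445])]))
s=manip.sense();print(s["t"],s["tcp_pos"],s["force"])
# unchanged kraft lane?
for x,n,sl in((a,"a",np.s_[200:384,100:380]),(b,"b",np.s_[115:220,130:245])):print(cv2.absdiff(x,cv2.imread(f"pics/{n}.png"))[sl].mean())
E
```

```text
9.35 [ 0.5491982  -0.14256449  0.2365217 ] [-0.66008452  1.03690607 -1.05534257]
17.735979554865423
22.440717736369912
```

View pics/i.png

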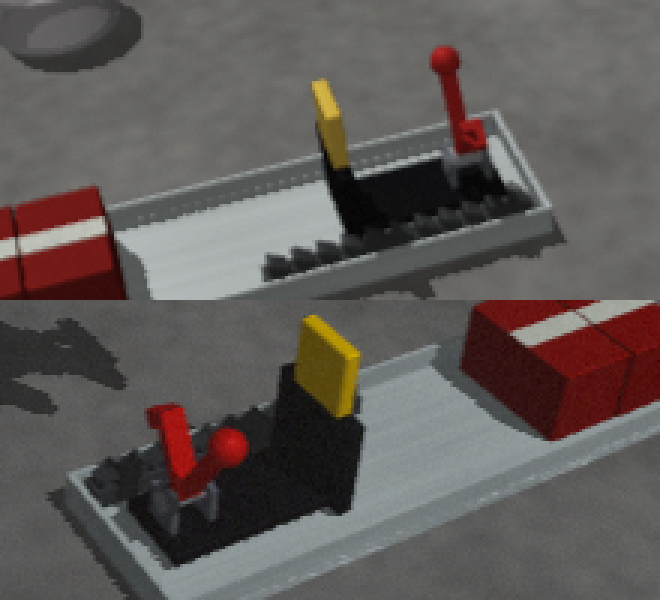

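The pusher is unchanged since it hit the stop, the lever is flipped and the gripper is clear. The brown-lane pixel difference is large, which may be shadow, so I'll look at it.

```bash
python3 - <<'E'
from h import *
import cv2
a=manip.snapshot("scene");o=cv2.imread("pics/a.png")
cv2.imwrite("pics/j.png",np.hstack([cv2.resize(i[240:384,100:380],(390,200)) for i in(o,a)]))
E
```

```text
(no output)
```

View pics/j.png

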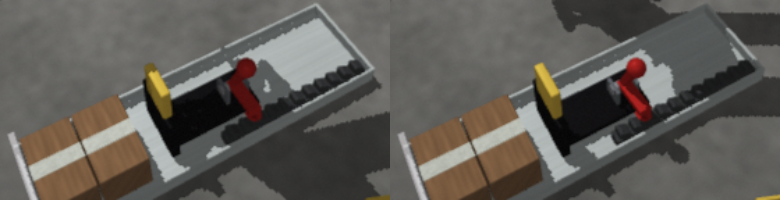

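The brown lane's tab and lever are where they were (lever ball at about (246,68) before and (636,68) in the right half now); only the shadows differ. Handing in.

```bash
python3 -c "
from station import manip
manip.sign_off()"
```

```text
the job is handed in; nothing more can be done
```

The job is done and handed in. The red-carton lane's pawl lever is flipped over to the right, and its pusher is fully back and let go.

- **Lever:** I swept it over with the shut fingers. The last pictures show it still leaning right, with the ratchet nose out of the toothed strip.
- **Pusher:** I gripped the yellow tab and drew it back about 114 mm. It then stopped moving under a 23 N pull, which I took as the end stop. In the pictures a small gap remains between the pusher's base and the tray end, so the stop rests on the force reading. It did not shift when I let go.
- **Brown-carton lane:** An automatic pixel comparison showed a large difference there. Viewed side by side with the first picture, only the shadows had changed, and its tab and lever had not moved.
- **Limits:** The last clock reading before hand-in was about 9.4 s. The largest wrist force in any reading was about 31 N, and the gripper ended clear and touching nothing.

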